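# Set the lens in the laser line, then park the beam block

### The arm

A 6-joint arm with a two-finger parallel gripper is mounted at the origin on the work surface. World frame = base frame: x ahead of the robot, y to its left, z up, the work surface at z = 0. Lengths are in m, angles in rad, forces in N, time in s.
With the tool pointing down it reaches from about 0.3 to 0.875 m from the base axis. Payload 6.4 kg.
Tool frame: the origin (TCP) lies at the very end of the fingers, on their centre line; the grasp point (between the pads) lies 19 mm behind it (robot.grasp_offset is the distance from the TCP to the grasp point, in m); z points along the fingers, y is the line along which they close (so a half turn about z gives the same grasp; the last joint's range is limited). The gripper opens to 85 mm and grips with 20 to 120 N. Pads are 22 mm wide; open, the fingers measure 114 mm over their backs; the gripper's body (76 mm by 85 mm) begins 54 mm behind the grasp point. The pads swing forward as they close: fully open they stand 13 mm farther back than shut.
Start: joints at [1.076, 0.181, 1.607, -0, 1.354, -0.206], TCP at [0.164, 0.551, 0.231] pointing down, gripper open.
Joint ranges: [-2.99, 2.99], [-0.89, 2.07], [0.3, 2.58], [-1.14, 4.28], [0, 2.63], [-3.12, 3.12]. Speed limits (rad/s): [2.57, 2.57, 3.01, 3.14, 3.14, 3.14].

### API

Orientations are given as a unit quaternion [x, y, z, w].
In Python, from workcell import robot gives the robot as it stands. The module is installed in compiled form; this text tells all that it offers. Calls block until the motion is done:
- robot.reach(position, orientation): joint-space move of the TCP to a pose.
- robot.move_linear(position, orientation=None, velocity=0.15): straight line of the TCP; orientation=None keeps the orientation; velocity is the mean speed in m/s.
- robot.goto_joints(angles): joint-space move.
- robot.move_gripper(opening, f_grip=None): finger opening in m; f_grip is the grip in N (None keeps the last); returns when the fingers have stopped.
- robot.sleep(seconds).
- robot.solve_ik(position, orientation): joint angles nearest the present ones, or None.
- robot.capture(name): name is "scene" or "top" or "wrist"; returns a dict with "img" (384x512x3 uint8, red, green, blue), "range_z" (384x512 float32, m along the optical axis (not along the pixel's ray), 0 where there is no reading), "fov_y" (degrees; the focal length in pixels is half the picture's height over the tangent of half this angle, whatever the lens; pixels are square), "cx", "cy" (the principal point, pixels), "R" (3x3) and "t" (3): a world point X has camera coordinates R X + t. Camera axes: x right, y down, z forward; pixel columns grow to the right and rows downward; lengths in m; the calibration is good to about 2 mm. A picture is of the moment at which its call begins.
A pose or a line that the arm cannot do raises robot.MotionError and nothing moves.
- robot.job_done(): hands the job in; it is judged then, once.
Readings, each from a call of its own:
- robot.current_clock(): time.
- robot.current_joints(): joint angles.
- robot.current_qd(): joint speeds.
- robot.current_effort(): joint torques, N m.
- robot.current_position(): TCP position.
- robot.current_tool_rot(): TCP orientation.
- robot.current_force(): force on the tool from outside, world axes, zero at the start.
- robot.current_torque(): the same for the moment, N m.
- robot.current_gripper_width(): finger opening in m.
- robot.current_grip_force(): force on a finger pad.
Only numpy, scipy, OpenCV 4.12 (cv2) and the standard library are available. Lean on these libraries where they do the work, as an engineer would, in place of code of your own. Each camera call takes 0.05 s, during which the arm holds its last target. There are 200 camera calls.

### The job

Stand the lens mount squarely in the straight line from the laser nozzle to the camera, centred on that line and facing along it, with the lens 100 mm in front of the camera's front end. Leave the beam block standing in front of the laser until the lens is in place and let go; then take the block out and park it upright alongside the laser head, on the side nearest the robot, level with the middle of the white body and about 40 mm clear of its side. Keep both upright, and leave the mirror mount, the screwdriver and the white carton where they are.

Things in the scene. Friction and masses are not known exactly. Their poses are not given: they have to be found in the camera images.
- laser: Laser head, fixed: white box 180 long (its x), 70 wide (y), top at 105 high, on a black foot plate 190 x 90 x 10. Origin on the table under the middle of the white body; z up. x is the beam direction: a 34 diameter metal nozzle, axis at y = 0 and 75 high, ends at x = +110. Its +y side is the side nearest the robot.
- camera: Beam camera, fixed: black 60 mm cube on a steel post and a 75 x 75 foot, 107 high. It faces the laser squarely along the same line. Its x points from the camera towards the laser; a 48 diameter round front tube, axis at y = 0 and 75 high, ends at x = +50. Origin on the table on its axis; z up.
- lens_mount: Lens mount, loose, about 250 g: black square frame 50 wide (its y), 50 tall (from 50 to 100 high), 14 thick (x), holding a clear 40 diameter glass lens that can be seen through, centre 75 high; on a 25 diameter steel post and a black foot 50 (x) x 64 (y) x 12 high. Origin under the middle of the foot, straight below the lens centre; x is the lens axis (both faces alike), z up.
- beam_block: Beam block, loose, about 300 g: plain black upright plate 12 thick (its x), 60 wide (y), top at 110 high, standing on the middle of a black foot 50 (x) x 60 (y) x 12 high, no hole. Origin under the middle of the foot; z up. It starts across the beam, about 60 mm in front of the nozzle.
- mirror_mount: Bystander: mirror mount, loose, the same frame, post and foot as the lens mount, but with an opaque mirror disc and three brass adjuster screws on its back. Origin under the middle of the foot. It and the lens mount may stand in either of the two places between robot and beam.
- screwdriver: Bystander: screwdriver 170 long lying on the table beyond the beam; x along it.
- carton: Bystander: white carton 110 (x) x 75 (y) x 60 high, origin under its middle.

How it is judged:
By the outcome, as a careful person would: the job done as asked, in the order asked, and still so for the second after the job is handed in, with the robot touching nothing.
It also fails if it takes over 61 s, if anything falls off the work surface, if the arm or the gripper's body presses on something with over 40 N, if the wrist force passes 120 N, or if a joint passes its speed limit or range.

## Working session

There is one attempt and no reset: what is moved stays moved. The work goes in short steps, each a Python script; the robot and the scene stay as the last script left them, time stands still between calls to the robot, and variables do not carry over. Pictures are saved under pics/ and viewed, at most 10 in all, crops included, and the job is handed in when it is done.

```bash
mkdir -p pics; cat > h.py <<'E'
import numpy as np, cv2
from workcell import robot
def cap(n,f):
    c=robot.capture(n); np.savez('pics/'+f+'.npz',**c)
    cv2.imwrite('pics/'+f+'.png',c['img'][:,:,::-1]); return c
def load(f): return np.load('pics/'+f+'.npz')
def foc(c): return 192/np.tan(np.radians(float(c['fov_y']))/2)
def cloud(c):
    z=c['range_z'];v,u=np.mgrid[:384,:512];f=foc(c)
    P=np.stack([(u-c['cx'])/f*z,(v-c['cy'])/f*z,z],-1)
    W=(P-c['t'])@c['R']; W[z==0]=np.nan; return W
def ray(c,u,v):
    d=np.array([(u-c['cx'])/foc(c),(v-c['cy'])/foc(c),1]);return -c['R'].T@c['t'], c['R'].T@d
def at(c,u,v,h):
    o,d=ray(c,u,v);return o+d*(h-o[2])/d[2]
E
python3 - <<'E'
from h import *
ims=[]
for n in ['scene','top']:
    c=cap(n,n+'0'); print(n,c['fov_y'],c['cx'],c['cy'],-c['R'].T@c['t'],c['R'][2],(c['range_z']>0).mean())
    ims.append(c['img'][:,:,::-1])
for n,i in zip(['scene','top'],ims): cv2.imwrite(f'pics/{n}0b.png',cv2.resize(i,(800,600),interpolation=cv2.INTER_CUBIC))
E
```

```text
scene 42.49894233908194 261.6027419129694 190.20725777622243 [1.50687943 0.50265262 1.04576904] [-0.64703234 -0.29982284 -0.70103882] 0.9960683186848959
top 49.253381569116634 254.42956460595576 197.20182400787647 [0.45487758 0.09185502 1.03792793] [ 0.13643196 -0.00852044 -0.9906128 ] 0.9962972005208334
```

View pics/scene0b.png

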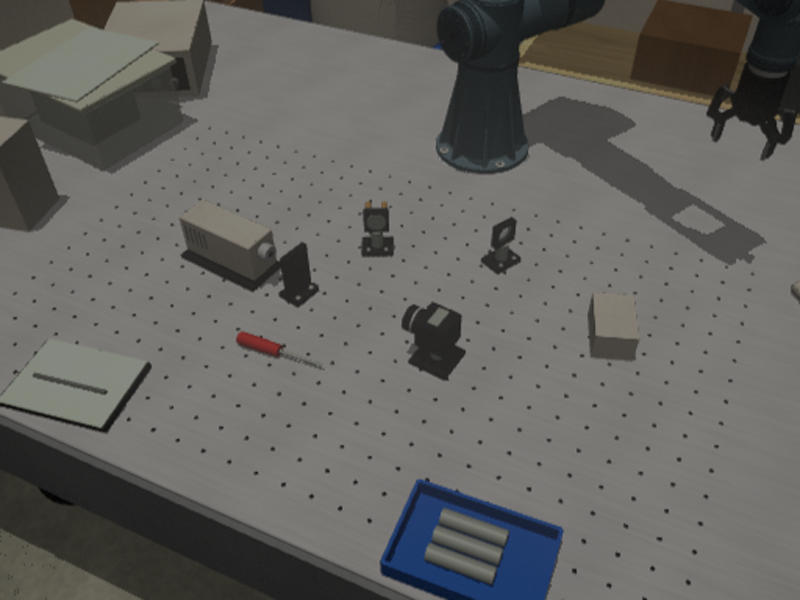

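View pics/top0b.png

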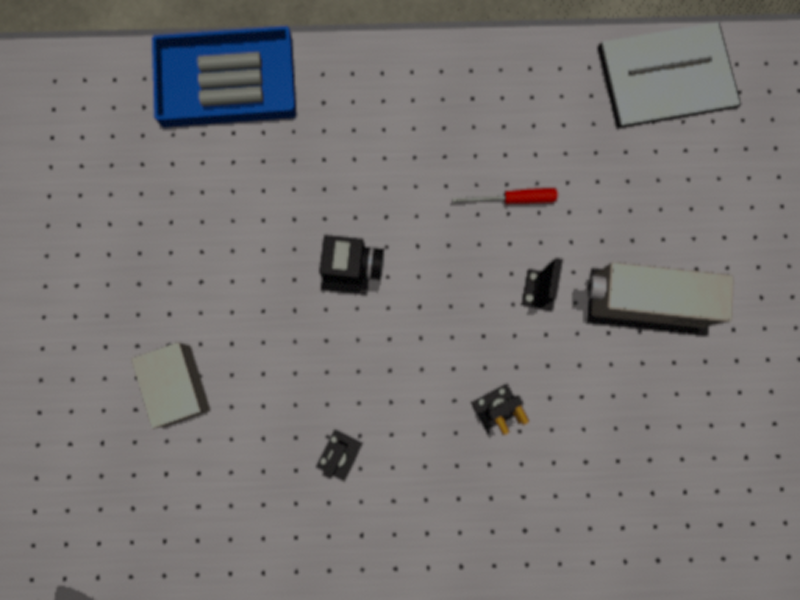

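Scene picture: laser at (230,240), block (297,275), mirror mount with brass screws (376,230), see-through lens mount (502,245), camera (435,335). In the top picture the lens mount is at (340,455), the mirror mount at (498,408) and the block at (543,285). Next I measure them from both range views.

```bash
cat > m.py <<'E'
from h import *
cs={n:load(n+'0') for n in ['scene','top']}
W={n:cloud(c) for n,c in cs.items()}
def top(u,v): return W['top'][int(v*.64),int(u*.64)]
for n in W:
    w=W[n].reshape(-1,3); k=(abs(w[:,2])<.01)&(w[:,0]>.3)&(w[:,0]<.8)&(abs(w[:,1])<.4); print(n,'table z',np.median(w[k,2]),w[k,2].std())
S={'laser':((670,290),.13,[(.095,.112)]),'camera':((345,258),.08,[(.1,.114),(.05,.1),(.004,.016)]),
 'lens':((340,455),.055,[(.05,.104),(.09,.105),(.006,.017)]),'mirror':((498,405),.055,[(.05,.104),(.006,.017)]),'block':((545,285),.055,[(.02,.115),(.1,.115),(.006,.017)]),'carton':((170,385),.09,[(.05,.065)])}
for s,((u,v),r,zs) in S.items():
    p=top(u,v); print(s,p.round(3))
    for n in W:
        w=W[n].reshape(-1,3); w=w[np.hypot(*(w[:,:2]-p[:2]).T)<r]
        for a,b in zs:
            q=w[(w[:,2]>a)&(w[:,2]<b)]
            if len(q)<5: continue
            (c,sz,an)=cv2.minAreaRect((q[:,:2]*1000).astype(np.float32))
            print('  ',n,(a,b),len(q),'c',np.round(c,1),'sz',np.round(sz,1),'an',round(an,1),'zmax',q[:,2].max().round(4),'zmed',np.median(q[:,2]).round(4))
E
python3 m.py
```

```text
scene table z -0.00044639702126377233 0.002622970741394006
top table z -0.0002059299884293421 0.0020996602940046584
laser [ 0.6   -0.31   0.105]
   scene (0.095, 0.112) 967 c [ 599.7 -309.6] sz [183.1  72.9] an 82.6 zmax 0.1113 zmed 0.104
   top (0.095, 0.112) 2456 c [ 597.2 -311.8] sz [180.4  70.9] an 82.2 zmax 0.1111 zmed 0.1049
camera [0.658 0.16  0.11 ]
   scene (0.1, 0.114) 383 c [662.6 153.3] sz [85.4 64.9] an 84.0 zmax 0.1121 zmed 0.1049
   scene (0.05, 0.1) 527 c [664.5 151.3] sz [92.5 61.6] an 82.8 zmax 0.0999 zmed 0.0814
   scene (0.004, 0.016) 409 c [681.5 172.4] sz [ 88.2 149.2] an 21.9 zmax 0.0156 zmed 0.0092
   top (0.1, 0.114) 685 c [660.6 149.6] sz [89.5 60.2] an 82.3 zmax 0.1114 zmed 0.1048
   top (0.05, 0.1) 378 c [658.6 149.1] sz [90.5 57.1] an 83.0 zmax 0.1 zmed 0.0924
   top (0.004, 0.016) 208 c [668.2 167.7] sz [117.3 136.4] an 63.6 zmax 0.0143 zmed 0.0091
lens [0.379 0.172 0.102]
   scene (0.05, 0.104) 234 c [372.7 181.6] sz [23.  53.2] an 54.8 zmax 0.1036 zmed 0.0788
   scene (0.09, 0.105) 79 c [371.4 180.2] sz [18.2 52.9] an 62.5 zmax 0.1046 zmed 0.0989
   sc
[... 819 characters left out ...]
 64.6] an 77.0 zmax 0.1133 zmed 0.0724
   scene (0.1, 0.115) 98 c [ 623.  -143.4] sz [17.7 63.1] an 77.2 zmax 0.1133 zmed 0.1078
   scene (0.006, 0.017) 153 c [ 622.  -134.6] sz [51.7 79.4] an 61.6 zmax 0.0169 zmed 0.0117
   top (0.02, 0.115) 347 c [ 620.  -144.5] sz [12.7 60.3] an 76.6 zmax 0.1134 zmed 0.0961
   top (0.1, 0.115) 162 c [ 620.1 -144.7] sz [12.7 59.3] an 77.0 zmax 0.1134 zmed 0.1093
   top (0.006, 0.017) 234 c [ 620.3 -144.5] sz [50.3 60.5] an 77.4 zmax 0.0162 zmed 0.012
carton [0.485 0.426 0.058]
   scene (0.05, 0.065) 828 c [485.4 432.9] sz [116.2  76.8] an 17.7 zmax 0.0646 zmed 0.0593
   top (0.05, 0.065) 1585 c [485.3 431.7] sz [110.3  76.1] an 17.8 zmax 0.0642 zmed 0.0592
```

```bash
python3 - <<'E'
from h import *
a=load('top0')['img'][:,:,::-1]
def crop(u,v,w): return cv2.resize(a[int(v*.64)-w:int(v*.64)+w,int(u*.64)-w:int(u*.64)+w],(400,300*1),interpolation=cv2.INTER_CUBIC)
g=lambda x:np.clip(x.astype(float)*2,0,255).astype(np.uint8)
def c2(n,u0,v0): 
    i=load(n)['img'][:,:,::-1]; return g(cv2.resize(i[v0:v0+45,u0:u0+60],(400,300),interpolation=cv2.INTER_CUBIC))
cv2.imwrite('pics/crop1.png',np.vstack([np.hstack([c2('top0',187,268),c2('top0',320,160)]),np.hstack([c2('scene0',290,134),c2('scene0',165,150)])]))
E
```

```text
(no output)
```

View pics/crop1.png

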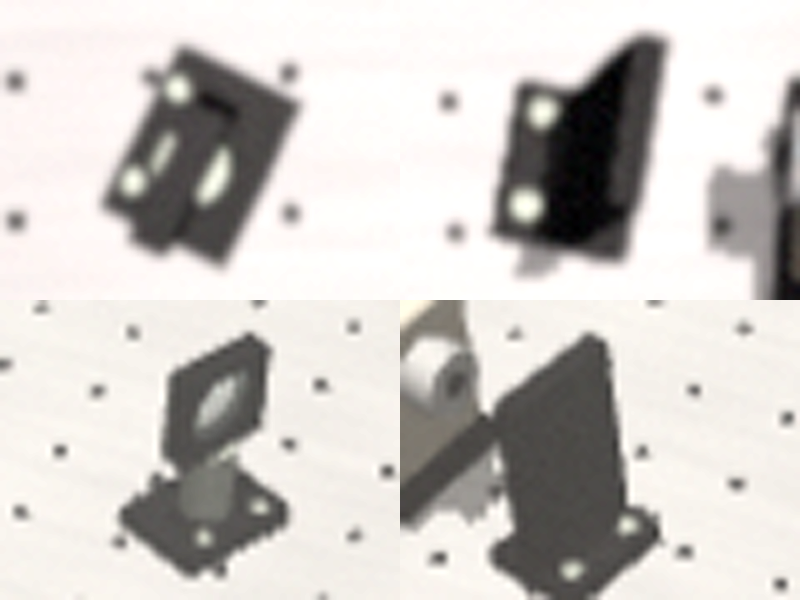

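Top crops: left is the lens mount, see-through glass with no adjuster screws; right is the block with its plate centred on the foot. Now I fit the beam line and take wrist views: one above the beam, one above the lens mount.

```bash
cat >> h.py <<'E'
from scipy.spatial.transform import Rotation as Ro
def down(deg):
    """tool pointing down, finger closing line (tool y) at deg in the table plane; half turn chosen for joint 6"""
    best=None
    for a in (deg,deg+180):
        y=np.array([np.cos(np.radians(a)),np.sin(np.radians(a)),0]);z=np.array([0,0,-1.]);x=np.cross(y,z)
        q=Ro.from_matrix(np.c_[x,y,z]).as_quat()
        j=robot.solve_ik([.55,0,.3],q)
        if j is not None and (best is None or abs(j[5])<best[0]): best=(abs(j[5]),q)
    return best[1]
def rect(w,c,r,a,b):
    q=w[(np.hypot(*(w[:,:2]-c).T)<r)&(w[:,2]>a)&(w[:,2]<b)]
    if len(q)<9:return
    (m,s,an)=cv2.minAreaRect((q[:,:2]*1000).astype(np.float32));return len(q),np.round(m,1),np.round(s,1),round(an,1),np.median(q[:,2]).round(4)
E
python3 - <<'E'
from h import *
print(robot.current_clock())
robot.reach([.56,.03,.42],down(172)); c=cap('wrist','w1'); print(-c['R'].T@c['t'],c['R'][2],c['fov_y'])
robot.reach([.371,.180,.26],down(-27.4)); cap('wrist','w2'); print(robot.current_clock(), robot.current_joints())
L=np.array([.5972,-.3118]);
for n in ['top0','scene0','w1','w2']:
    w=cloud(load(n)).reshape(-1,3)
    print(n,'laser',rect(w,L,.13,.098,.112),'lens',rect(w,[.371,.18],.055,.09,.105),rect(w,[.371,.18],.055,.007,.017),'blk',rect(w,[.62,-.1445],.055,.1,.116))
    d=np.array([np.cos(np.radians(82.2)),np.sin(np.radians(82.2))]);m=np.array([-d[1],d[0]])
    q=w[np.hypot(*(w[:,:2]-[.66,.15]).T)<.08]; s=(q[:,:2]-L)@d*1000; t=(q[:,:2]-L)@m*1000
    for a,b in [(.03,.06),(.06,.07),(.07,.08),(.08,.09),(.09,.1),(.1,.104),(.104,.12)]:
        k=(q[:,2]>a)&(q[:,2]<b)
        if k.sum()>5: print('   cam z',a,k.sum(),'s',np.percentile(s[k],[0,2,98,100]).round(1),'t',np.percentile(t[k],[0,2,98,100]).round(1))
a=[cv2.resize(load(n)['img'][:,:,::-1],(400,300)) for n in('w1','w2')]
cv2.imwrite('pics/w12.png',np.hstack(a))
E
```

```text
0.1
[0.57125154 0.10871638 0.56208499] [-0.04274531 -0.30493083 -0.95141475] 69.37521624763417
3.7417 [ 1.61115411e-01 -2.31915855e-01  1.94950312e+00 -1.83766231e-04
  1.42178419e+00  6.39581232e-01]
top0 laser (2428, array([ 597.2, -311.8]), array([180.4,  70.9]), 82.2, np.float64(0.1049)) lens (154, array([371.1, 180.2]), array([14. , 50.1]), 62.8, np.float64(0.0996)) (371, array([371.1, 179.8]), array([49.8, 63.9]), 62.8, np.float64(0.0117)) blk (164, array([ 620.1, -144.7]), array([12.7, 59.3]), 77.0, np.float64(0.1094))
   cam z 0.03 23 s [419.9 433.3 504.5 507.3] t [-1.4  9.7 30.  30. ]
   cam z 0.06 20 s [419.8 431.5 507.2 508.7] t [-2.   7.1 30.2 30.2]
   cam z 0.07 37 s [419.8 419.9 504.2 505.9] t [-25.7  -9.6  30.1  30.1]
   cam z 0.08 78 s [419.8 419.9 501.7 506.7] t [-27.1 -23.   29.8  30.1]
   cam z 0.09 224 s [419.9 420.9 502.4 510.1] t [-19.3 -17.5  29.7  30.4]
   cam z 0.1 238 s [421.  435.6 509.8 510.5] t [-30.3 -29.5  29.5  29.8]
   cam z 0.104 447 s [450.8 453.  507.3 508.8] t [-29.3 -27.6  28.6  30. ]
scene0 laser (910, array([ 599.2, -310.7]), array([180.6,  72.
[... 1596 characters left out ...]
1.  -29.   26.   28.1]
w2 laser None lens (592, array([372.5, 180.9]), array([14.4, 49.1]), 62.6, np.float64(0.0997)) (751, array([376. , 188.1]), array([35.3, 64.1]), 61.3, np.float64(0.0118)) blk None
   cam z 0.03 438 s [441.5 454.1 511.7 511.8] t [-27.6 -12.9  29.6  29.7]
   cam z 0.06 436 s [422.6 427.1 511.7 511.8] t [-18.3  -5.   29.5  30.3]
   cam z 0.07 582 s [422.2 424.3 511.7 511.8] t [-9.   7.1 29.4 30. ]
   cam z 0.08 744 s [421.8 423.3 511.6 511.7] t [-5.3 15.  29.5 30.1]
   cam z 0.09 745 s [422.  424.  511.4 511.8] t [ 5.  10.6 29.5 30. ]
   cam z 0.1 399 s [451.7 453.1 511.4 511.7] t [12.2 14.7 29.4 29.8]
   cam z 0.104 720 s [452.8 455.  509.8 511.5] t [13.1 14.7 28.2 29.2]
```

View pics/w12.png

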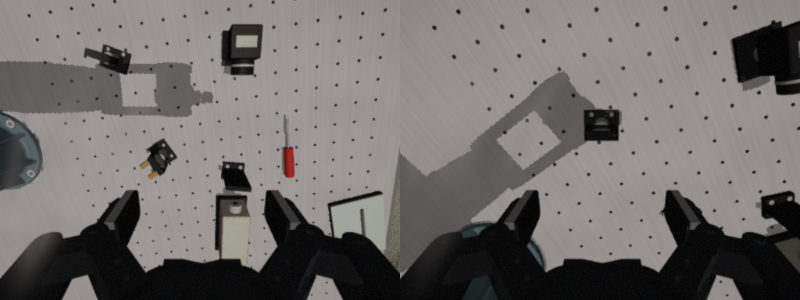

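Wrist pictures: left, the whole bench from above; right, the lens mount at (602,125). The top view agrees with itself: the camera tube front is at s=420 mm from the laser and its lateral offset is about 0, so the target is s=320. The heights also match the text (foot 12, frame 100, laser 105 mm). Now the lens.

```bash
python3 - <<'E'
from h import *
g=np.array([.372,.1804]); T=np.array([.6415,.0057]); q1=down(-27.3); q2=down(172.2)
# keep same half turn for both
if (Ro.from_quat(q1).inv()*Ro.from_quat(q2)).magnitude()>1.6: q2=(Ro.from_quat(q2)*Ro.from_euler('z',180,degrees=True)).as_quat()
zg=.053
robot.reach([*g,.15],q1); robot.move_linear([*g,zg],q1)
robot.move_gripper(.03,40); print('w',robot.current_gripper_width(),robot.current_grip_force(),robot.current_force())
robot.move_linear([*g,zg+.09]); print(robot.current_gripper_width(),robot.current_force())
robot.reach([*T,zg+.09],q2); robot.move_linear([*T,zg+.02]); robot.move_linear([*T,zg+.0008],velocity=.04)
print(robot.current_position(),robot.current_force(),robot.current_clock())
cap('wrist','held')
E
```

```text
w 0.049279269900640174 41.85553193092346 [-2.48626023  1.07089651  6.46364298]
0.049470383546360554 [-0.49721275 -0.13753932 -3.09702087]
[0.64134956 0.0056565  0.05374321] [-2.31976211  0.09239397  1.75730522] 8.6917
```

```bash
cat > chk.py <<'E'
from h import *
def lens(tag):
    L=np.array([.5972,-.3118]);d=np.array([np.cos(np.radians(82.2)),np.sin(np.radians(82.2))]);m=np.array([-d[1],d[0]])
    for n in ['top','scene','wrist']:
        c=cap(n,tag+n); w=cloud(c).reshape(-1,3)
        for a,b in((.09,.106),(.007,.017)):
            r=rect(w,[.6415,.0057],.06,a,b)
            if r: print(n,r[0],r[1],r[2],'ang',r[3],'z',r[4],'s,t',((r[1]/1000-L)@d*1000).round(1),((r[1]/1000-L)@m*1000).round(1))
        q=w[np.hypot(*(w[:,:2]-[.66,.15]).T)<.08]; k=(q[:,2]>.07)&(q[:,2]<.1)
        if k.sum()>9: print('   cam front s',np.percentile(((q[k,:2]-L)@d)*1000,[0,2]).round(1)); k=(q[:,2]>.1);t=((q[k,:2]-L)@m)*1000;print('   cam t',np.percentile(t,[0,2,98,100]).round(1))
        r=rect(w,L,.13,.098,.112); print('   laser',r)
E
python3 - <<'E'
from chk import *
p=robot.current_position()
robot.move_gripper(.085); robot.move_linear([p[0],p[1],.16]); robot.reach([.50,.0,.40],robot.current_tool_rot())
lens('p1'); print(robot.current_clock())
E
```

```text
top 53 [640.8   8.1] [ 7.  50.2] ang 82.4 z 0.0989 s,t 322.9 0.2
top 191 [641.5  19.1] [22.7 64.3] ang 87.5 z 0.0115 s,t 333.9 1.0
   cam front s [419.7 420.2]
   cam t [-30.4 -28.6  28.7  29.7]
   laser None
scene 89 [640.8   5.5] [18.7 58.3] ang 79.5 z 0.0983 s,t 320.3 -0.1
scene 203 [641.3   5.9] [52.4 67.9] ang 78.6 z 0.0112 s,t 320.7 -0.6
   cam front s [420.6 423.1]
   cam t [-34.6 -31.4  26.4  30.2]
   laser (915, array([ 599.7, -310.8]), array([186. ,  72.8]), 82.4, np.float64(0.104))
wrist 332 [641.4   5.7] [14.  50.2] ang 82.0 z 0.0997 s,t 320.6 -0.7
wrist 615 [641.4   5.7] [49.9 63.9] ang 82.1 z 0.0118 s,t 320.6 -0.7
   cam front s [420.8 421. ]
   cam t [-31.3 -29.2  27.9  29. ]
   laser (2292, array([ 598.7, -310.2]), array([177.9,  69.7]), 82.3, np.float64(0.1045))
11.275
```

```bash
python3 - <<'E'
from chk import *
B=np.array([.621,-.1442]); P=np.array([.4940,-.2968]); q1=down(77); q2=down(82.2)
if (Ro.from_quat(q1).inv()*Ro.from_quat(q2)).magnitude()>1.6: raise SystemExit('flip')
robot.move_gripper(.045)
robot.reach([*B,.18],q1); lens('p2'); print(robot.current_clock())
zg=.066
robot.move_linear([*B,zg],q1); robot.move_gripper(.005,40); print('w',robot.current_gripper_width(),robot.current_force())
E
```

```text
flip
```

```bash
python3 - <<'E'
from chk import *
B=np.array([.621,-.1442]); P=np.array([.4940,-.2968]); q1=down(82.2); 
q1=(Ro.from_euler('z',-5.2,degrees=True)*Ro.from_quat(q1)).as_quat()
print(robot.solve_ik([*B,.066],q1),robot.solve_ik([*P,.066],q1))
robot.move_gripper(.045)
robot.reach([*B,.18],q1); lens('p2'); print(robot.current_clock())
zg=.066
robot.move_linear([*B,zg],q1); print(robot.current_force())
E
```

```text
[-4.14008480e-01  4.98723503e-01  1.55183557e+00 -4.44089210e-16
  1.09103358e+00  1.38368065e+00] [-7.46871551e-01  3.84091662e-01  1.71896660e+00 -4.44089210e-16
  1.03853439e+00  1.05081758e+00]
top 140 [640.    4.8] [14.1 50. ] ang 81.9 z 0.0997 s,t 319.5 0.6
top 345 [639.9   4.6] [50.  64.3] ang 82.2 z 0.0117 s,t 319.3 0.6
   cam front s [419.8 420.3]
   cam t [-30.6 -28.5  28.6  30.3]
   laser (1085, array([ 602.8, -273.3]), array([101.8,  70.7]), 81.2, np.float64(0.1049))
scene 94 [641.5   6.4] [16.7 50.8] ang 82.0 z 0.0984 s,t 321.3 -0.7
scene 208 [641.3   5.2] [52.8 68.5] ang 78.6 z 0.0114 s,t 320.1 -0.7
   cam front s [420.9 423. ]
   cam t [-32.6 -31.4  26.4  29.1]
   laser (906, array([ 599.1, -311.3]), array([188.1,  74.3]), 83.1, np.float64(0.1039))
wrist 1205 [641.3   5.1] [16.  50.7] ang 82.5 z 0.0997 s,t 320.0 -0.7
wrist 1558 [641.3   5.3] [50.8 64.2] ang 82.3 z 0.012 s,t 320.2 -0.7
   cam front s [419.1 419.6]Traceback (most recent call last):
  File "<stdin>", line 6, in <module>
  File "chk.py", line 10, in lens
    if k.sum()>9: print('   cam front s',np.percenti
[... 228 characters left out ...]
                                                        ~~~~~~~~~~~~~^^^^^^^^^^^^^^^^
    return _quantile_unchecked(
        a, q, axis, out, overwrite_input, method, keepdims, weights)
    return _ureduce(a,
                    func=_quantile_ureduce_func,
    ...<5 lines>...
                    overwrite_input=overwrite_input,
                    method=method)
    r = func(a, **kwargs)
    result = _quantile(arr,
                       quantiles=q,
    ...<2 lines>...
                       out=out,
                       weights=wgt)
    slices_having_nans = np.isnan(arr[-1, ...])
                                  ~~~^^^^^^^^^
IndexError: index -1 is out of bounds for axis 0 with size 0
```

The lens is 100.4 mm from the camera, 0.6 mm off the line and at 82.1° against 82.2°, so it is in place. Now the block.

```bash
python3 - <<'E'
from h import *
B=np.array([.621,-.1442]); P=np.array([.4940,-.2968]); q2=down(82.2)
q1=(Ro.from_euler('z',-5.2,degrees=True)*Ro.from_quat(q2)).as_quat(); zg=.066
robot.move_linear([*B,zg],q1); robot.move_gripper(.005,40); print('w',robot.current_gripper_width(),robot.current_force())
robot.move_linear([*B,zg+.12]); print('w',robot.current_gripper_width(),robot.current_force())
robot.reach([*P,zg+.12],q2); robot.move_linear([*P,zg+.02]); robot.move_linear([*P,zg+.0008],velocity=.04)
print(robot.current_position(),robot.current_force())
robot.move_gripper(.045); robot.move_linear([*P,.19]); robot.reach([.38,-.05,.4],q2)
print(robot.current_clock())
for n in ['top','scene','wrist']:
    c=cap(n,'f'+n); w=cloud(c).reshape(-1,3)
    for k,ctr,r,a,b in [('laser',[.598,-.311],.13,.098,.112),('blk',P,.06,.1,.116),('blkfoot',P,.046,.007,.017),('lens',[.6415,.0055],.055,.09,.106),('mirfoot',[.438,-.065],.055,.007,.017),('old blk',[.62,-.144],.05,.02,.12)]:
        print(n,k,rect(w,ctr,r,a,b))
i=[cv2.resize(load('f'+n)['img'][:,:,::-1],(400,300)) for n in('top','scene')]
cv2.imwrite('pics/final.png',np.hstack(i))
E
```

```text
w 0.01137346476839041 [-0.04668146  0.86425574  5.10839705]
w 0.01130939381780424 [ 0.03806251  0.60977745 -3.05986977]
[ 0.49385469 -0.29654575  0.06706754] [-3.26625907  2.51281552  5.56382653]
20.425
top laser (2600, array([ 550.9, -305.1]), array([180.2, 164.2]), 82.2, np.float64(0.105))
top blk (190, array([ 492.2, -297.1]), array([14., 59.]), 82.5, np.float64(0.1097))
top blkfoot (232, array([ 492.3, -297.3]), array([50.5, 59.9]), 82.3, np.float64(0.0122))
top lens (141, array([640.4,   4.7]), array([14.1, 50.6]), 82.3, np.float64(0.0995))
top mirfoot (290, array([437.3, -65.4]), array([49.9, 63.7]), 25.7, np.float64(0.0116))
top old blk None
scene laser (980, array([ 553.3, -302. ]), array([185.8, 167.5]), 81.9, np.float64(0.1042))
scene blk (79, array([ 495.5, -296.2]), array([21.2, 60.5]), 72.8, np.float64(0.1082))
scene blkfoot (45, array([ 484. , -281.1]), array([29.3, 36.8]), 74.4, np.float64(0.012))
scene lens (94, array([642.2,   6.3]), array([16.8, 52.5]), 85.7, np.float64(0.0984))
scene mirfoot (166, array([451.1, -60.5]), array([78.6, 61.2]), 25.5, np.float64(0.0115))
scene old blk None
wrist laser (531, array([ 496.3, -296.6]), array([13.7, 54.6]), 82.0, np.float64(0.1092))
wrist blk (561, array([ 493.7, -296.2]), array([13.7, 59.9]), 82.0, np.float64(0.1092))
wrist blkfoot (525, array([ 493.5, -295.8]), array([49.3, 59.8]), 82.6, np.float64(0.012))
wrist lens None
wrist mirfoot (477, array([438.4, -64.5]), array([49.8, 64.1]), 25.5, np.float64(0.012))
wrist old blk None
```

View pics/final.png

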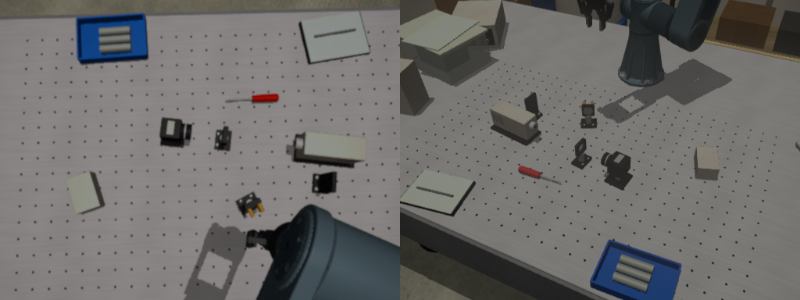

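Final pictures: the lens mount stands between camera and laser (top view (223,138)). The block is parked beside the laser at (324,182), 41 mm clear of its side and level with the middle of the body. The mirror mount, screwdriver and carton show no movement.

```bash
python3 -c "
from workcell import robot
print(robot.job_done())"
```

```text
the job is handed in; nothing more can be done
None
```

The job is handed in: the lens stands about 100 mm in front of the camera (measured 100.4 mm), within 1 mm of the beam line and square to it, and the block was taken out afterwards and parked upright about 41 mm clear of the laser's robot side, at 20.4 s on the clock.

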